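Close, pin and squeeze the clamshell jig

TASK

First take the aluminium setting block out of the open jig and stand it fully down in its own slot in the two-slot wooden dock; then swing the jig's loose half shut round the clock movement and push the locking pin from the other dock all the way down through the two aligned holes. Finish by letting go of the pin and squeezing the two halves firmly together between the fingers, and stay there: the program ends while you still hold the jig pressed shut. Leave the loose tin and the spare movement on the turntable alone.

Things in the scene. Friction and masses are not known exactly. Their poses are not given: they have to be found in the camera images.
- jig: Clamshell jig fixed to the table; origin at the underside of its dark base plate (x -83 to +67, y -135 to +127 mm, 12 mm thick). Axes: z up, y along the parting line from the pin lugs to the hinge post, x from the swinging to the fixed half. A clock movement 56 mm square is fixed at x = 0, y = 15 mm. Both steel halves stand from 14 to 46 mm above the table. Position and yaw vary
- fixed_half: The half that does not move, on the jig's +x side; its frame is the jig's. From y = -78 to -26 mm it is a straight bar with flat upright faces, x = 0 to +24 mm. At y = -77 to -119 mm it has a flat lug, x = -23 to +23 mm, 14 to 29 mm above the table, with the lower pin hole
- swing_half: The half that swings; origin on the hinge axis at the level of the table, axes parallel to the jig's when closed; turns clockwise seen from above as it opens. In its frame: straight bar with flat upright faces, y = -170 to -118, x = -24 to 0 mm; flat lug at y = -169 to -211, x = -23 to +23 mm, 31 to 46 mm above the table, with the upper pin hole
- swing (a joint): Angle of the swinging half in rad: 0 is fully closed (hard stop), it grows as the half opens towards the jig's -x side (starts between 0.5 and 0.7, limit 1.0). It swings easily and stays where it is left; about 1 to 2 N at its free end moves it
- hinge_axis (a point): Point on the hinge axis, 46 mm above the table, at jig x = 0, y = +92 mm. The post under it ends 56 mm above the table
- swing_end (a point): Point on top of the swinging half near its free end (46 mm above the table), on the middle of its straight bar: in the half's frame x = -12, y = -152 mm. The bar's outer face, the one to push on, lies 12 mm to the -x side of this point in the half's frame
- lug_hole (a point): Mouth of the pin hole, in the plane of the upper lug's top (46 mm above the table), at jig x = 0, y = -98 mm; the place where both holes line up when the jig is closed. Upper hole 14 mm, lower hole 14.5 mm in diameter, both go right through
- squeeze_spot (a point): Middle between the outer faces of the closed halves' straight bars, at jig x = 0, y = -50 mm, 34 mm above the table: pinch here along the jig's x axis, 48 mm wide, from above. The base plate's top is 22 mm below this point
- block_mid (a point): Centre of the loose aluminium setting block, 24 x 40 x 80 mm tall (its x, y, z), about 0.2 kg. At the start it stands on the jig's base plate between the open halves, its foot 12 mm above the table, and rises 46 mm above the halves; grasp it there across its 24 mm width (its x axis)
- block_dock: Fixed wooden dock 96 x 74 x 40 mm (x, y, z), origin at the centre of its underside; position and yaw vary, it may change places with the pin dock. Two pockets 30 mm deep: the block's own slot, 30 x 46 mm (x, y), at dock x = -22 mm, and one 15 x 46 mm at dock x = +24 mm for another block, too narrow for this one
- block_slot (a point): Centre of the floor of the block's own slot, 10 mm above the table; same axes as the dock. With the block home its centre is 40 mm above this point and its 24 mm width lies along the dock's x axis
- pin_mid (a point): Half height of the loose steel pin (72 mm tall, 0.09 kg), 36 mm above its tip; z up along it. Shank 12 mm thick, 30 mm long from tapered tip to flange (26 mm wide, 4 mm thick); above it a round grip 16 mm thick, from 2 mm below to 36 mm above this point. It starts in its dock, flange underside 40 mm above the table. Home in the jig the flange lies on the lug, this point 6 mm above lug_hole
- pin_dock: Fixed wooden dock 66 x 66 x 40 mm with one hole in the middle in which the pin stands at the start; origin at the centre of its underside
- tin: Loose round grey tin, 60 mm in diameter, 26 mm tall, on the same turntable; leave it alone. Origin at the centre of its underside
- spare_movement: Loose black clock movement, 56 x 56 mm and 15 mm thick with a brass shaft up to 32 mm, lying on the low round turntable (top 33 mm above the table); leave it alone. Origin at the centre of its underside
There are look-alikes about, which are no part of the job. Of the things that look like the part that bears block_mid, the smaller one is meant.

How it is judged:
On the way, in this order (a step that is already met when the one before it is completed fails the run):
1. the setting block stands released, fully down in its own slot (horizontal distance between block_mid and block_slot below 0.007 m and z of block_mid in the frame of block_slot below 0.044 m and angle between block_mid's own z axis and vertical below 0.12 rad and contact force between the fingers and block below 0.2 N), for 0.2 s.
2. the jig is closed (value of joint swing below 0.03 rad), for 0.2 s.
3. the pin is down through both lugs of the closed jig (value of joint swing below 0.03 rad and horizontal distance between pin_mid and lug_hole below 0.005 m and z of pin_mid in the frame of jig below 0.056 m and angle between pin_mid's own z axis and vertical below 0.12 rad), for 0.2 s.
At the end, for the whole second after the job is handed in: To the end the fingers press both halves with over 5 N each and do not touch the pin; swing under 0.03 rad; pin upright (0.12 rad), within 5 mm of the hole axis and 4 mm of fully down; setting block upright in its own slot, within 7 mm of its centre and 4 mm of its floor (all of step 3 and horizontal distance between block_mid and block_slot below 0.007 m and z of block_mid in the frame of block_slot below 0.044 m and angle between block_mid's own z axis and vertical below 0.12 rad and contact force between the fingers and pin below 0.2 N and contact force between the fingers and swing_half above 5 N and contact force between the fingers and fixed_half above 5 N); the arm keeps its last pose, push and grip.
It fails at once if the tin or the spare movement was moved more than 30 mm (distance of any of tin, spare_movement from where it was at the start of the episode above 0.03 m).
It also fails if it takes over 72 s, if anything falls off the work surface, if the arm or the gripper's body presses on something with over 40 N, if the wrist force passes 120 N, or if a joint passes its speed limit or range.

ROBOT

A 7-joint arm with a two-finger parallel gripper is mounted at the origin on the work surface; the furniture and walls round the work are solid. World frame = base frame: x ahead of the robot, y to its left, z up, the work surface at z = 0. Lengths are in m, angles in rad, forces in N, time in s.
With the tool pointing down it reaches from about 0.4 to 0.85 m from the base axis. Payload 10.4 kg.
Tool frame: the origin (TCP) lies midway between the tips of the shut fingers; the grasp point (between the pads) lies 19 mm behind it; z points along the fingers, y is the line along which they close (so a half turn about z gives the same grasp; the last joint's range is limited). The gripper opens to 87 mm and grips with 3 to 60 N. Pads are 19 mm wide; open, the fingers measure 117 mm over their backs; the gripper's body (75 mm by 190 mm) begins 51 mm behind the grasp point.
Start: joints at [1.183, 0.332, -0.065, 1.46, 0.022, 1.35, -0.088], TCP at [0.223, -0.584, 0.223] pointing down, gripper open.
Joint ranges: [-2.6, 2.6], [-0.5, 2.12], [-1.47, 1.34], [0.16, 2.42], [-1.27, 4.41], [0.06, 2.06], [-2.6, 2.6]. Speed limits (rad/s): [2.22, 2.22, 2.79, 2.79, 3.14, 3.14, 3.14].

INTERFACE

Orientations are given as a unit quaternion [x, y, z, w].
In Python, from bench import r gives the robot as it stands.
- The arm moves only by the tool apply_moves, never from a script. Its argument "steps" is a list of rows, each a list of 7 numbers: the turn, a rotation vector about the tool's x, y, z in rad, then the shift along the tool's x, y, z in mm, then the opening, from -1 (shut) to 1 (fully open). In form: [[ax, ay, az, x, y, z, claw], ...]. A call has 1 to 20 rows; each row is the pose to reach, as a shift and turn from the pose commanded when the call began, along the tool's axes at that moment; what a row does not reach only later rows make up. A row lasts 1/12 s, in which the tool goes at most 41.7 mm and 7.16 degrees, less where a joint would pass 70% of its speed; a pose out of reach is approached as far as the arm can. A call with a gripper value outside its range is refused whole. The fingers move at their own pace and stop on an object; "force" is the grip in N (left out, the last holds). Time passes only in rows, so rows that repeat a pose let the fingers close. It gives the time, the measured TCP pose, the force, the opening and the grip force at its end, in the units of the state.
- r.read_state(): the state, without advancing time (a new reading comes with each control period).
- r.camera(name): name is "scene" or "top" or "wrist"; returns a dict with "pixels" (384x512x3 uint8, red, green, blue), "z_map" (384x512 float32, m along the optical axis (not along the pixel's ray), 0 where there is no reading), "fovy" (degrees; the focal length in pixels is half the picture's height over the tangent of half this angle, whatever the lens; pixels are square), "cx", "cy" (the principal point, pixels), "k1" (the pictures are not rectified: a ray, as slopes to the right and down, at radius r is drawn at 1 + k1 r^2 times it, then the intrinsics apply), "position" and "orientation" of the camera in the world. Camera axes: x right, y down, z forward; pixel columns grow to the right and rows downward; lengths in m; the calibration is good to about 2 mm. A picture is of the moment at which its call begins.
- r.close_job(): hands the job in; it is judged then, once.
The state is a dict: "time": time; "joint_positions": joint angles; "joint_vel": joint speeds; "joint_torque": joint torques, N m; "ee_pos": TCP position; "eef_rot": TCP orientation; "ft_force": force on the tool from outside, world axes, zero at the start; "torque": the same for the moment, N m; "width": finger opening in m; "grip_force": force on a finger pad.
Only numpy, scipy, OpenCV 4.12 (cv2) and the standard library are available. Lean on these libraries where they do the work, as an engineer would, in place of code of your own. Each camera call takes 0.05 s, during which the arm holds its last target. There are 200 camera calls.

## Working session

There is one attempt and no reset: what is moved stays moved. The work goes in short steps, Python scripts to look and compute and a tool call to move; the robot and the scene stay as the last step left them, time stands still between calls to the robot, and variables do not carry over. Pictures are saved under pics/ and viewed, at most 10 in all, crops included, and the job is handed in when it is done.

Besides the shell and the picture viewer there is one more tool, called after ">>>" in YAML: its name, and indented under it one key for each argument. apply_moves: Moves the arm, as the interface text tells. Its arguments: {"type":"object","properties":{"steps":{"type":"array","items":{"type":"array","items":{"type":"number"}}},"force":{"type":"number"}},"required":["steps"]}

```bash
mkdir -p pics; ls; cat > h.py <<'E'
import numpy as np, cv2
from scipy.spatial.transform import Rotation as R
from bench import r
def rays(c,uv):
    uv=np.atleast_2d(np.asarray(uv,float)); f=192/np.tan(np.radians(c["fovy"])/2)
    d=(uv-[c["cx"],c["cy"]])/f; s=d.copy()
    for _ in range(30): s=d/(1+c["k1"]*(s**2).sum(1,keepdims=True))
    return np.c_[s,np.ones(len(s))]
def plane(c,uv,z):
    w=R.from_quat(c["orientation"]).apply(rays(c,uv)); p=np.array(c["position"])
    return p+w*((z-p[2])/w[:,2])[:,None]
def cloud(c):
    v,u=np.mgrid[:384,:512]; s=rays(c,np.c_[u.ravel(),v.ravel()])*c["z_map"].reshape(-1,1)
    return (R.from_quat(c["orientation"]).apply(s)+c["position"]).reshape(384,512,3)
def delta(p,yaw=None):
    "shift in tool axes (mm) from measured pose to world point p"
    s=r.read_state(); q=R.from_quat(s["eef_rot"])
    return np.round(q.inv().apply(np.array(p)-s["ee_pos"])*1000,1)
E
python3 - <<'E'
from h import *
for n in("scene","top"):
    c=r.camera(n); np.savez(n,**c)
    cv2.imwrite(f"pics/{n}.png",cv2.resize(c["pixels"][:,:,::-1],(768,576)))
    print(n,c["fovy"],c["cx"],c["cy"],c["k1"],c["position"],c["orientation"])
print(r.read_state())
E
```

```text
pics
scene 49.88931466275211 253.09819193644853 196.0539562022725 -0.04244697264798459 [ 1.46312406 -0.01775233  0.52347945] [ 0.60116376  0.5864106  -0.38542692 -0.38232294]
top 57.238180075837505 258.17875077696567 192.51699231190233 -0.004725054001564477 [0.27584511 0.01656421 0.92759718] [ 0.72855268 -0.67590607  0.0766155  -0.08057323]
{'time': 0.1, 'joint_positions': array([ 1.18336566,  0.33281169, -0.06466914,  1.46090062,  0.02160646,
        1.34989084, -0.0884626 ]), 'joint_vel': array([ 0.00021678, -0.00088617,  0.00014319, -0.00280148, -0.00010864,
       -0.00115488,  0.00027664]), 'joint_torque': array([ 2.93715420e-03, -6.24546146e+01,  2.57460022e-02, -3.90716851e+01,
       -6.13193633e-02,  3.65263259e-02, -8.19286356e-06]), 'ee_pos': array([ 0.22284104, -0.58353456,  0.22181087]), 'eef_rot': array([ 9.83405494e-01,  1.81419962e-01, -1.56960784e-04, -6.38555419e-04]), 'ft_force': array([-1.25578436,  0.22393359, -0.03760786]), 'torque': array([-0.01759245,  0.01044966,  0.06173927]), 'grip_force': 0.0, 'width': 0.0870668110053478}
```

View pics/scene.png

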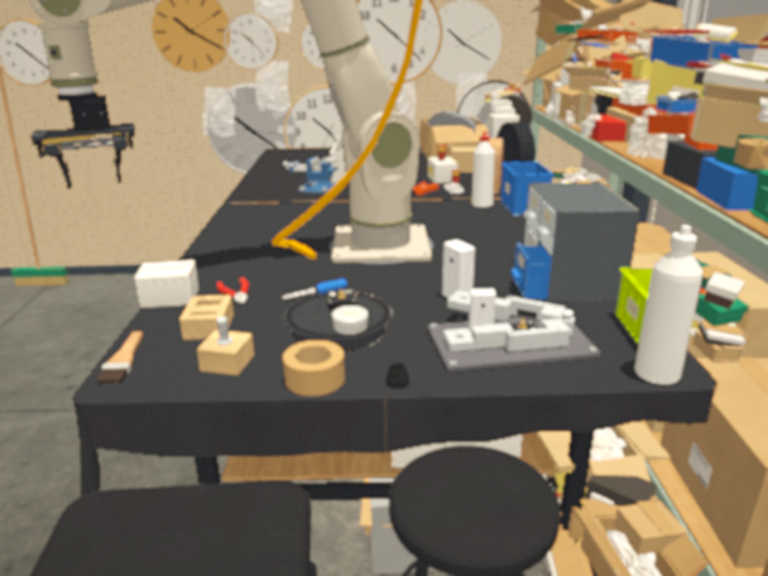

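View pics/top.png

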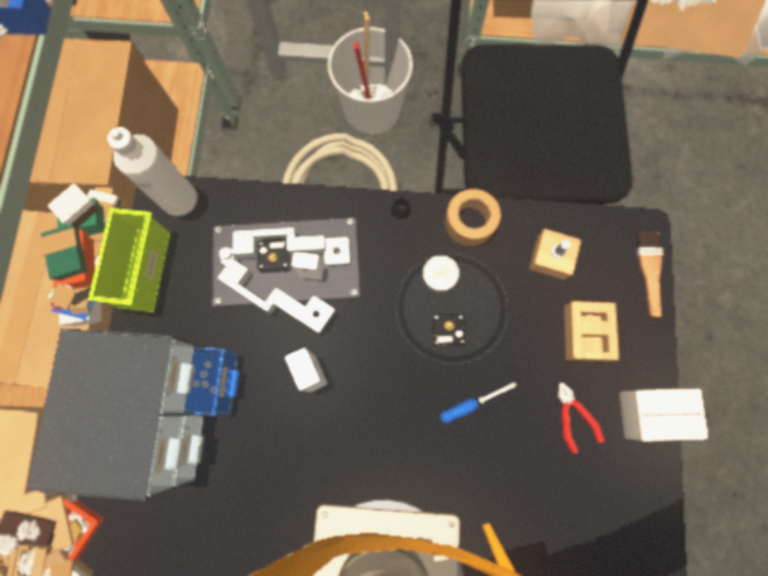

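The scene picture shows the jig with a block at (483,305) and a second, taller block on the table at (458,268). The top picture shows the jig at (285,260), the pin dock at (556,252), the two-slot dock at (592,330) and the turntable at (452,305).

Block candidates in the top picture are the one in the jig at (308,265) and the one on the table at (305,370). I'll measure both and confirm with a crop.

```bash
cat > m.py <<'E'
from h import *
c=dict(np.load("top.npz")); P=cloud(c); hsv=cv2.cvtColor(c["pixels"],cv2.COLOR_RGB2HSV)
def rect(name,box,z0,z1,zp=None,extra=None,n=1):
    u0,v0,u1,v1=[int(a/1.5) for a in box]
    m=np.zeros((384,512),np.uint8); m[v0:v1,u0:u1]=1
    m&=((P[...,2]>z0)&(P[...,2]<z1)).astype(np.uint8)
    if extra is not None: m&=extra.astype(np.uint8)
    k,l,st,_=cv2.connectedComponentsWithStats(m)
    for i in (np.argsort(-st[1:,4])[:n]+1):
        v,u=np.where(l==i); z=np.median(P[v,u,2])
        q=plane(c,np.c_[u,v],zp or z)[:,:2]
        b=cv2.minAreaRect((q*1000).astype(np.float32))
        print(name,len(u),"z",round(z,4),"centre",np.round(b[0],1),"size",np.round(b[1],1),"ang",round(b[2],1),"mean",np.round(q.mean(0)*1000,1))
rect("base",(200,205,370,315),.006,.02,.012)
rect("blkjig",(280,240,340,290),.08,.11)
rect("blktab",(270,330,340,400),.06,.2)
rect("bdock",(550,290,640,375),.03,.05,.04)
rect("pdock",(520,220,590,285),.03,.05,.04)
rect("pintop",(520,220,590,285),.07,.1)
rect("halves",(200,205,370,340),.038,.052,.046,n=4)
rect("fixlug",(200,205,370,340),.025,.034,.029,n=2)
rect("hinge",(200,205,300,290),.053,.065,.056,n=2)
rect("turn",(380,240,520,370),.025,.04,.033)
rect("tin",(410,250,470,295),.05,.07)
a=c["pixels"][140:280,120:250,::-1]; b=c["pixels"][140:260,340:430,::-1]
cv2.imwrite("pics/crop.png",np.hstack([cv2.resize(a,(520,560),interpolation=2),cv2.resize(b,(270,360),interpolation=2) if 0 else cv2.copyMakeBorder(cv2.resize(b,(270,360),interpolation=2),0,200,0,0,0)]))
E
python3 m.py
```

```text
base 2926 z 0.0124 centre [520.7 215.9] size [150.4 261.6] ang 8.0 mean [514.  207.3]
blkjig 173 z 0.092 centre [501.7 166.2] size [41.4 26.2] ang 85.9 mean [501.6 166.3]
blktab 431 z 0.1125 centre [325.1 145.6] size [60.4 37.7] ang 29.8 mean [324.8 145.5]
bdock 866 z 0.0393 centre [ 431.7 -325.1] size [97.2 78.5] ang 2.1 mean [ 433.7 -326.1]
pdock 582 z 0.0397 centre [ 565.4 -263.1] size [67.2 70. ] ang 76.5 mean [ 564.3 -262.2]
pintop 43 z 0.0807 centre [ 565.8 -263. ] size [15.8 18.1] ang 4.3 mean [ 565.5 -262.7]
halves 1488 z 0.0462 centre [498.9 211.4] size [218.5 157.4] ang 72.9 mean [487.4 223.6]
halves 22 z 0.0458 centre [495.6 164.7] size [10.7 38.6] ang 4.3 mean [493.1 161.8]
halves 9 z 0.0419 centre [518.8 233.9] size [8.3 5.2] ang 7.1 mean [519.2 234.3]
halves 2 z 0.0446 centre [509.1 146.6] size [2.7 0. ] ang -174.1 mean [509.1 146.6]
fixlug 459 z 0.0307 centre [527.  250.6] size [ 61.8 103.5] ang 8.1 mean [528.5 238.8]
fixlug 265 z 0.0294 centre [540.8 149.2] size [47.2 90.4] ang 5.2 mean [541.7 127.6]
hinge 38 z 0.0564 centre [516.  312.6] size [15.4 16.4] ang 52.5 mean [516.4 312.2]
hinge 5 z 0.0632 centre [492.8 184.8] size [2.6 5.2] ang 4.3 mean [493.1 184.3]
turn 3455 z 0.0331 centre [454.4 -84. ] size [192.1 192.4] ang 4.3 mean [450.1 -87.2]
tin 433 z 0.0589 centre [506.7 -59. ] size [57.9 59. ] ang 4.3 mean [507.2 -59.7]
```

View pics/crop.png

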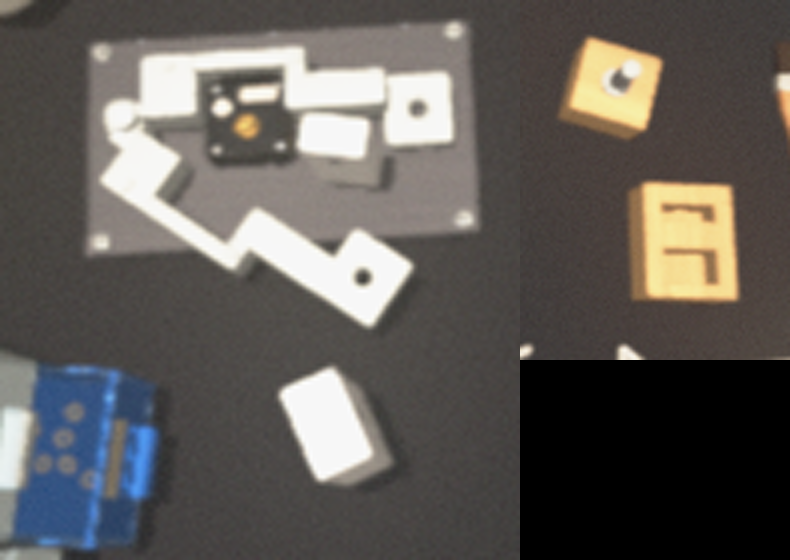

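The crop shows the small 24 x 40 mm block in the jig, with its top at 92 mm. The other one is 38 x 60 x 112 mm, so it is the look-alike. The wide slot lies on the side of the dock nearer the robot, so dock +x points along world +x. Next I move over the docks for a wrist view.

```bash
cat >> h.py <<'E'
def goto(p,yaw):
    "tool-frame turn (deg about z, rad too) and shift mm, to TCP p with tool y at world angle yaw (deg), mod 180"
    s=r.read_state(); q=R.from_quat(s["eef_rot"]); ty=q.apply([0,1,0]); a=np.degrees(np.arctan2(ty[1],ty[0]))
    d=(yaw-a+90)%180-90
    t=np.radians(yaw if abs((yaw-a+180)%360-180)<91 else yaw+180); y=np.array([np.cos(t),np.sin(t),0]); z=np.array([0,0,-1.]); x=np.cross(y,z)
    rv=(q.inv()*R.from_matrix(np.c_[x,y,z])).as_rotvec()
    print("at",np.round(s["ee_pos"]*1000,1) ,"yaw",round(a,1),"rv",np.round(rv,3),"shift",np.round(q.inv().apply(np.array(p)-s["ee_pos"]*1000),1),"t",s["time"])
E
python3 - <<'E'
from h import *
goto([450,-300,280],2.1)
c=dict(np.load("top.npz")); P=cloud(c); print(P[270:285,420:465,2].max(), P[276,440])
E
```

```text
at [ 222.8 -583.5  221.8] yaw -69.1 rv [-1.000e-03 -1.000e-03 -1.243e+00] shift [ 313.4 -183.9  -58. ] t 0.1
0.9275971836816156 [ 0.29940598 -0.41982467  0.06568988]
```

>>> apply_moves:
  steps:
    - [0,0,-0.1,20,-10,-10,1]
    - [0,0,-0.2,50,-30,-20,1]
    - [0,0,-0.32,85,-50,-30,1]
    - [0,0,-0.44,120,-70,-40,1]
    - [0,0,-0.56,155,-90,-50,1]
    - [0,0,-0.68,190,-110,-58,1]
    - [0,0,-0.8,220,-130,-58,1]
    - [0,0,-0.92,250,-150,-58,1]
    - [0,0,-1.04,280,-165,-58,1]
    - [0,0,-1.15,300,-177,-58,1]
    - [0,0,-1.22,310,-183,-58,1]
    - [0,0,-1.243,313.4,-183.9,-58,1]
    - [0,0,-1.243,313.4,-183.9,-58,1]
    - [0,0,-1.243,313.4,-183.9,-58,1]
    - [0,0,-1.243,313.4,-183.9,-58,1]

```text
time: 1.35
ee_pos: [0.4492, -0.3016, 0.2804]
eef_rot: [0.695, 0.719, -0.0, -0.0]
ft_force: [0.2, -0.1, 0.5]
width: 0.087
grip_force: 0.0
```

```bash
python3 - <<'E'
from h import *
c=r.camera("wrist"); np.savez("w1",**c); print(c["position"],R.from_quat(c["orientation"]).as_matrix().round(3),r.read_state()["ee_pos"])
cv2.imwrite("pics/w1.png",c["pixels"][:,:,::-1])
P=cloud(c)
m=((P[...,2]>.035)&(P[...,2]<.046)).astype(np.uint8)
k,l,st,ct=cv2.connectedComponentsWithStats(m)
for i in range(1,k):
    if st[i,4]>300:
        v,u=np.where(l==i); q=plane(c,np.c_[u,v],.04)[:,:2]*1000; b=cv2.minAreaRect(q.astype(np.float32)); print(st[i],np.round(q.mean(0),1),np.round(b,1) if 0 else b, np.median(P[v,u,2]))
E
```

```text
[ 0.44664681 -0.21957445  0.44260949] [[ 0.999  0.031  0.011]
 [ 0.033 -0.953 -0.303]
 [ 0.001  0.303 -0.953]] [ 0.44925072 -0.30156482  0.28040098]
[ 373    0   84   47 1672] [ 625.9 -137.7] ((626.7401733398438, -137.747314453125), (97.43336486816406, 49.32668685913086), 2.6306424140930176) 0.04495311785914405
[ 318   99   65   64 2376] [ 566.3 -265.4] ((566.8004150390625, -266.7581787109375), (66.34103393554688, 67.51941680908203), 76.64698028564453) 0.04021419533059262
[ 208  148   73   54 2796] [ 435.6 -328.2] ((433.1136169433594, -329.3020324707031), (96.08495330810547, 73.65679168701172), 1.8769007921218872) 0.04002512444750389
```

View pics/w1.png

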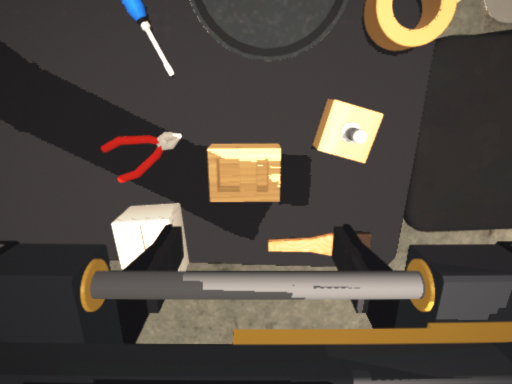

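The wrist picture shows the two-slot dock at (244,173), with the wide slot at (229,175), and the pin at (352,134). Now to the jig.

```bash
python3 - <<'E'
from h import *
goto([502,166,220],-4.1)
E
```

```text
at [ 449.3 -301.6  280.4] yaw 1.9 rv [-0.     0.     0.105] shift [465.6  68.3  60.3] t 1.4
```

>>> apply_moves:
  steps:
    - [0,0,0.01,20,3,0,1]
    - [0,0,0.02,55,8,0,1]
    - [0,0,0.03,95,14,5,1]
    - [0,0,0.04,135,20,10,1]
    - [0,0,0.05,175,26,15,1]
    - [0,0,0.06,215,32,20,1]
    - [0,0,0.07,255,38,26,1]
    - [0,0,0.08,295,44,32,1]
    - [0,0,0.09,335,50,38,1]
    - [0,0,0.1,375,56,45,1]
    - [0,0,0.105,410,61,52,1]
    - [0,0,0.105,440,65,58,1]
    - [0,0,0.105,460,68,60,1]
    - [0,0,0.105,465.6,68.3,60.3,1]
    - [0,0,0.105,465.6,68.3,60.3,1]
    - [0,0,0.105,465.6,68.3,60.3,1]

```text
time: 2.73
ee_pos: [0.5015, 0.1661, 0.2202]
eef_rot: [0.731, 0.682, -0.0, 0.0]
ft_force: [0.7, -0.8, -0.0]
width: 0.0873
grip_force: 0.0
```

```bash
python3 - <<'E'
from h import *
c=r.camera("wrist"); np.savez("w2",**c); cv2.imwrite("pics/w2.png",c["pixels"][:,:,::-1])
P=cloud(c)
for z0,z1,zp in((.086,.1,.092),(.04,.05,.046),(.024,.035,.029),(.05,.06,.056)):
    m=((P[...,2]>z0)&(P[...,2]<z1)).astype(np.uint8)
    k,l,st,ct=cv2.connectedComponentsWithStats(m)
    for i in range(1,k):
        if st[i,4]>200:
            v,u=np.where(l==i); q=plane(c,np.c_[u,v],zp)[:,:2]*1000; b=cv2.minAreaRect(q.astype(np.float32)); print(zp,st[i],np.round(q.mean(0),1),b[0],b[1],b[2], np.median(P[v,u,2]))
goto([501.7,166.2,57],-4.1)
E
```

```text
0.092 [  0  65  80  11 321] [315.7 279.2] (316.14886474609375, 279.2001037597656) (73.52635955810547, 3.9109342098236084) 0.2516922950744629 0.08936141295304584
0.092 [248 158  25  41 983] [505.  166.2] (504.72216796875, 165.9009246826172) (40.527732849121094, 23.379653930664062) 86.82974243164062 0.09198330801761068
0.092 [ 91 180  28  31 266] [351.1 160.5] (351.18280029296875, 160.25094604492188) (10.38663387298584, 33.49153137207031) 29.243555068969727 0.0933970056185644
0.046 [ 91   0  14  72 338] [353.  311.4] (352.5728759765625, 310.4729919433594) (64.87068176269531, 9.016350746154785) 83.76897430419922 0.044966514296207766
0.046 [ 166    9  157  205 8895] [492.9 230.8] (502.3194885253906, 210.8387451171875) (223.28573608398438, 157.701416015625) 71.70148468017578 0.04595840223864173
0.046 [ 37  72  48  19 553] [304.4 272.7] (306.9017333984375, 272.3432312011719) (50.52869415283203, 14.32217025756836) 1.3348783254623413 0.04161142294838899
0.046 [182 326  45  18 632] [415.4 -61.5] (414.1123962402344, -59.572021484375) (28.55709457397461, 59.45484161376953) 86.22489166259766 0.0
[... 853 characters left out ...]
3135] [442.2 -44.2] (455.3546142578125, -56.38901901245117) (73.45530700683594, 193.4370574951172) 86.25434112548828 0.032916803011044105
0.056 [ 85   0  16  72 363] [352.9 310.7] (352.5542297363281, 309.0387268066406) (62.84992980957031, 8.960254669189453) 84.0927963256836 0.054982016113678644
0.056 [254  10  20  23 340] [518. 310.] (517.9754638671875, 309.950439453125) (18.417003631591797, 18.12143325805664) 73.1693115234375 0.05605054036893764
0.056 [254 316  43  13 391] [511.  -38.6] (511.0357360839844, -36.778472900390625) (18.93582534790039, 54.38633728027344) 85.87010192871094 0.05780761562461745
at [501.6 165.6 220.3] yaw -4.0 rv [0.    0.001 0.001] shift [  0.7  -0.  163.3] t 2.7833
```

View pics/w2.png

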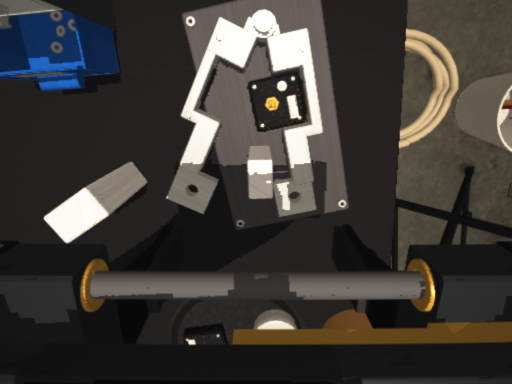

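The wrist view shows the block in the jig at (260,172), the lug holes at (193,189) and (294,195), and the hinge at (264,22). Grasping the block now.

>>> apply_moves:
  steps:
    - [0,0,0,0.5,1.6,20,1]
    - [0,0,0,0.5,1.6,50,1]
    - [0,0,0,0.5,1.6,80,1]
    - [0,0,0,0.5,1.6,110,1]
    - [0,0,0,0.5,1.6,135,1]
    - [0,0,0,0.5,1.6,155,1]
    - [0,0,0,0.5,1.6,163,1]
    - [0,0,0,0.5,1.6,163,1]
    - [0,0,0,0.5,1.6,163,-1]
    - [0,0,0,0.5,1.6,163,-1]
    - [0,0,0,0.5,1.6,163,-1]
    - [0,0,0,0.5,1.6,163,-1]
    - [0,0,0,0.5,1.6,163,-1]
    - [0,0,0,0.5,1.6,163,-1]
    - [0,0,0,0.5,1.6,163,-1]
    - [0,0,0,0.5,1.6,163,-1]
    - [0,0,0,0.5,1.6,163,-1]
    - [0,0,0,0.5,1.6,163,-1]
  force: 25

```text
time: 4.28
ee_pos: [0.5028, 0.1679, 0.0572]
eef_rot: [0.731, 0.683, -0.0, 0.0]
ft_force: [-0.8, 0.1, 1.1]
width: 0.0282
grip_force: 0.0
```

>>> apply_moves:
  steps:
    - [0,0,0,0,0,0,-1]
    - [0,0,0,0,0,0,-1]
    - [0,0,0,0,0,0,-1]
    - [0,0,0,0,0,0,-1]
    - [0,0,0,0,0,0,-1]

```text
time: 4.7
ee_pos: [0.5029, 0.168, 0.0572]
eef_rot: [0.731, 0.683, 0.0, 0.0]
ft_force: [0.6, 0.5, 0.0]
width: 0.0239
grip_force: 24.7
```

```bash
cat >> h.py <<'E'
def find(c,z0,z1,zp,lo,hi,amin=150):
    P=cloud(c); m=((P[...,2]>z0)&(P[...,2]<z1)&(P[...,:2]>np.array(lo)/1000).all(2)&(P[...,:2]<np.array(hi)/1000).all(2)).astype(np.uint8)
    k,l,st,ct=cv2.connectedComponentsWithStats(m)
    for i in range(1,k):
        if st[i,4]>amin:
            v,u=np.where(l==i); q=plane(c,np.c_[u,v],zp)[:,:2]*1000; b=cv2.minAreaRect(q.astype(np.float32))
            print(zp,st[i],"mean",np.round(q.mean(0),1),"rect",np.round(b[0],1),np.round(b[1],1),round(b[2],1),"z",round(float(np.median(P[v,u,2])),4))
E
python3 - <<'E'
from h import *
for n in("wrist","top"):
    c=r.camera(n); print(n); find(c,.086,.1,.092,[450,130],[560,210],40)
    cv2.imwrite(f"pics/g_{n}.png",c["pixels"][:,:,::-1])
s=r.read_state(); print(s["ee_pos"],s["width"],s["grip_force"])
goto([410,-327,200],2)
E
```

```text
wrist
0.092 [ 206  234   77   37 2203] mean [500.6 178.2] rect [497.8 179. ] [18.7 35.3] 86.1 z 0.0921
0.092 [284 248  26  23 386] mean [521.6 174.4] rect [521.2 174.4] [13.   9.6] 12.1 z 0.0938
0.092 [233 300  49  12 574] mean [501.9 149.3] rect [501.9 149.2] [ 6.5 23.6] 86.0 z 0.0922
top
[0.5028713  0.16792309 0.05722309] 0.024000195437536093 24.719609344829223
at [502.9 167.9  57.2] yaw -3.9 rv [ 0.     0.    -0.103] shift [-500.1  -59.  -142.8] t 4.8
```

>>> apply_moves:
  steps:
    - [0,0,0,0,0,-5,-1]
    - [0,0,0,0,0,-20,-1]
    - [0,0,0,0,0,-45,-1]
    - [0,0,0,0,0,-75,-1]
    - [0,0,0,-10,-1,-100,-1]
    - [0,0,-0.01,-35,-4,-120,-1]
    - [0,0,-0.02,-70,-8,-135,-1]
    - [0,0,-0.03,-105,-12,-143,-1]
    - [0,0,-0.04,-140,-16,-143,-1]
    - [0,0,-0.05,-175,-20,-143,-1]
    - [0,0,-0.06,-210,-24,-143,-1]
    - [0,0,-0.07,-245,-28,-143,-1]
    - [0,0,-0.08,-280,-32,-143,-1]
    - [0,0,-0.09,-315,-36,-143,-1]
    - [0,0,-0.103,-350,-40,-143,-1]
    - [0,0,-0.103,-385,-44,-143,-1]
    - [0,0,-0.103,-420,-48,-143,-1]
    - [0,0,-0.103,-450,-52,-143,-1]
    - [0,0,-0.103,-480,-56,-143,-1]
    - [0,0,-0.103,-500,-59,-143,-1]

```text
time: 6.47
ee_pos: [0.4085, -0.3297, 0.2002]
eef_rot: [0.695, 0.719, -0.0, -0.0]
ft_force: [-0.3, 0.0, -2.3]
width: 0.0238
grip_force: 24.7
```

>>> apply_moves:
  steps:
    - [0,0,0,0,0,0,-1]
    - [0,0,0,0,0,25,-1]
    - [0,0,0,0,0,55,-1]
    - [0,0,0,0,0,75,-1]
    - [0,0,0,0,0,80,-1]
    - [0,0,0,0,0,80,-1]
    - [0,0,0,0,0,80,-1]

```text
time: 7.05
ee_pos: [0.4106, -0.3269, 0.1214]
eef_rot: [0.694, 0.72, 0.0, 0.0]
ft_force: [-0.6, 0.4, -1.3]
width: 0.0244
grip_force: 24.7
```

```bash
python3 - <<'E'
from h import *
s=r.read_state(); print(s["ee_pos"],s["width"],s["grip_force"])
for n in("wrist","top"):
    c=r.camera(n); print(n); np.savez("d_"+n,**c)
    find(c,.035,.046,.04,[370,-400],[500,-270])
    zt=s["ee_pos"][2]+.035
    find(c,zt-.004,zt+.004,zt,[370,-400],[450,-270])
    im=c["pixels"][:,:,::-1]
    if n=="wrist": cv2.imwrite("pics/d.png",cv2.resize(im[100:340,120:400],(700,600)))
goto([410,-327,200],2)
E
```

```text
[ 0.4105578  -0.3268776   0.12138347] 0.024356393372219273 24.71221283718478
wrist
0.04 [ 225  153  120   86 6014] mean [ 439.6 -321.2] rect [ 432.9 -329.2] [96.2 74.8] 2.0 z 0.0401
0.15638347252997276 [ 206  236   77   35 1937] mean [ 408.1 -317. ] rect [ 404.2 -316.8] [35.3 17.7] 2.0 z 0.1562
0.15638347252997276 [284 250  26  14 212] mean [ 428.4 -317.6] rect [ 428.3 -317.2] [11.9  6.1] 11.9 z 0.1567
0.15638347252997276 [233 300  49  12 574] mean [ 411.4 -345.3] rect [ 411.3 -345.4] [23.6  6.5] 1.9 z 0.1564
top
0.04 [381 201  30  39 584] mean [ 435.8 -316.7] rect [ 431.7 -325.2] [96.4 74.5] 0.6 z 0.0397
at [ 410.9 -327.4  122. ] yaw 2.0 rv [0.002 0.002 0.   ] shift [  0.3  -0.7 -78. ] t 7.15
```

View pics/d.png

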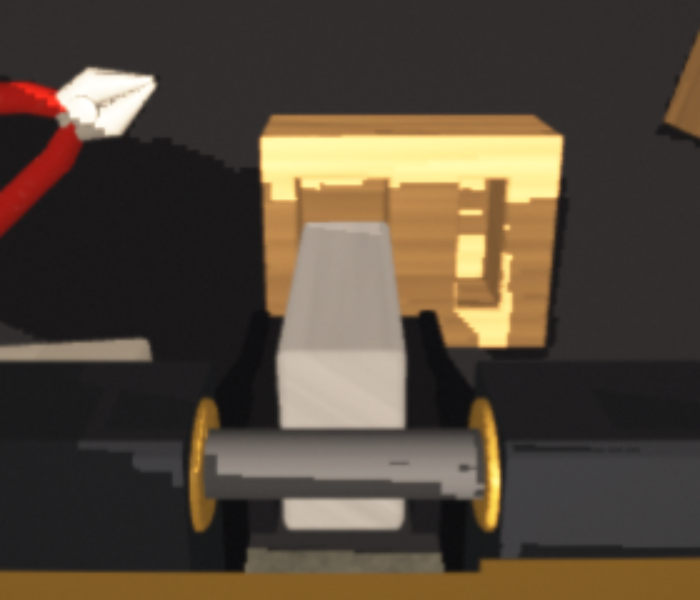

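The crop shows the held block lined up over the wide slot. The block's foot is at x 307–387 and the slot at x 302–388. I'll shift 1.3 mm towards −y and lower it.

>>> apply_moves:
  steps:
    - [0,0,0,-1.3,0,10,-1]
    - [0,0,0,-1.3,0,20,-1]
    - [0,0,0,-1.3,0,28,-1]
    - [0,0,0,-1.3,0,34,-1]
    - [0,0,0,-1.3,0,38,-1]
    - [0,0,0,-1.3,0,42,-1]
    - [0,0,0,-1.3,0,46,-1]
    - [0,0,0,-1.3,0,50,-1]
    - [0,0,0,-1.3,0,54,-1]
    - [0,0,0,-1.3,0,58,-1]
    - [0,0,0,-1.3,0,62,-1]
    - [0,0,0,-1.3,0,65,-1]
    - [0,0,0,-1.3,0,65,-1]

```text
time: 8.23
ee_pos: [0.4104, -0.3283, 0.0552]
eef_rot: [0.695, 0.719, 0.0, 0.0]
ft_force: [-0.7, -0.6, -1.9]
width: 0.0239
grip_force: 24.9
```

>>> apply_moves:
  steps:
    - [0,0,0,0,0,0.5,-1]
    - [0,0,0,0,0,0.5,-0.3]
    - [0,0,0,0,0,0.5,0.2]
    - [0,0,0,0,0,0.5,0.5]
    - [0,0,0,0,0,0.5,0.5]
    - [0,0,0,0,0,0.5,0.5]
    - [0,0,0,0,0,0.5,0.5]
    - [0,0,0,0,0,0.5,0.5]
    - [0,0,0,0,0,0.5,0.5]
    - [0,0,0,0,0,-20,0.5]
    - [0,0,0,0,0,-60,0.5]
    - [0,0,0,0,0,-100,0.5]
    - [0,0,0,0,0,-135,0.5]
    - [0,0,0,0,0,-145,0.5]
    - [0,0,0,0,0,-145,0.5]

```text
time: 9.48
ee_pos: [0.4115, -0.3292, 0.2037]
eef_rot: [0.695, 0.719, 0.0, 0.003]
ft_force: [0.2, -0.1, -0.4]
width: 0.0654
grip_force: 0.0
```

```bash
python3 - <<'E'
from h import *
for n in("wrist","top"):
    c=r.camera(n); print(n)
    find(c,.08,.1,.09,[370,-400],[450,-270],40)
# push point: closed/open geometry; jig origin (528.1,221), yaw 8
O=np.array([529,220.]);
def Rm(a): a=np.radians(a); return np.array([[np.cos(a),-np.sin(a)],[np.sin(a),np.cos(a)]])
H=O+Rm(8)@[0,92]; print("hinge",H)
# open: clockwise
c=dict(np.load("w2.npz")); 
print("uphole,lowhole z46/z29",plane(c,[[192.5,189]],.046)*1000,plane(c,[[294,195]],.029)*1000, O+Rm(8)@[0,-98])
c=dict(np.load("top.npz"))
hole=plane(c,[[120+363/4,140+277/4]],.046)[0,:2]*1000; print(hole,"low",plane(c,[[120+418/4,140+108/4]],.029)*1000)
E
```

```text
wrist
0.09 [ 243  161   26   43 1086] mean [ 411. -329.] rect [ 410.8 -329.4] [23.1 40.9] 2.6 z 0.0899
top
0.09 [396 221  18  11 187] mean [ 410.1 -327.2] rect [ 409.7 -327.1] [24.  42.4] 4.3 z 0.0893
hinge [516.19607471 311.10466232]
uphole,lowhole z46/z29 [[426.82424456 145.83245099  46.        ]] [[543.58443252 124.59091027  29.        ]] [542.63896389 122.95372926]
[422.68441221 145.9883269 ] low [[541.76809611 123.89213511  29.        ]]
```

The block is home (top at 90 mm, centred). Next is closing the swing half, so I transit there with the fingers shut.

```bash
python3 - <<'E'
from h import *
goto([401,215,204],-10)
c=dict(np.load("w2.npz")); P=cloud(c); m=(P[...,2]>.09)&(P[...,2]<.16)&(P[...,0]>.28)&(P[...,0]<.42)&(P[...,1]>.11)&(P[...,1]<.4)
q=P[m]*1000
for y in range(110,400,15):
    s=q[(q[:,1]>=y)&(q[:,1]<y+15)]
    if len(s)>3: print(y,np.round(np.percentile(s[:,0],98)),np.round(np.percentile(s[:,2],98)))
E
```

```text
at [ 409.8 -328.2  199.7] yaw 2.0 rv [-0.     0.     0.209] shift [543.1  10.2  -4.4] t 9.5833
110 321.0 114.0
125 344.0 114.0
140 359.0 114.0
155 355.0 114.0
170 347.0 113.0
275 349.0 91.0
305 322.0 130.0
320 356.0 131.0
```

>>> apply_moves:
  steps:
    - [0,0,0,15,1,0,-1]
    - [0,0,0.01,45,2,0,-1]
    - [0,0,0.03,80,3,0,-1]
    - [0,0,0.05,115,4,0,-1]
    - [0,0,0.07,150,4,0,-1]
    - [0,0,0.09,185,5,0,-1]
    - [0,0,0.11,220,5,0,-1]
    - [0,0,0.13,255,6,0,-1]
    - [0,0,0.15,290,6,0,-1]
    - [0,0,0.17,325,7,0,-1]
    - [0,0,0.19,360,7,0,-1]
    - [0,0,0.209,395,8,0,-1]
    - [0,0,0.209,430,9,0,-1]
    - [0,0,0.209,465,9,0,-1]
    - [0,0,0.209,500,10,0,-1]
    - [0,0,0.209,525,10,0,-1]
    - [0,0,0.209,538,10,0,-1]
    - [0,0,0.209,543,10,0,-1]
    - [0,0,0.209,543,10,0,-1]
    - [0,0,0.209,543,10,0,-1]

```text
time: 11.25
ee_pos: [0.4005, 0.2139, 0.1993]
eef_rot: [0.766, 0.643, -0.001, -0.0]
ft_force: [-0.5, -0.4, -0.1]
width: 0.0003
grip_force: 0.0
```

```bash
python3 - <<'E'
from h import *
goto([401,215,34],-10)
c=r.camera("top"); cv2.imwrite("pics/t2.png",cv2.resize(c["pixels"][130:290,110:290,::-1],(675,600)))
find(c,.04,.05,.046,[380,100],[580,340],60)
E
```

```text
at [400.5 213.9 199.3] yaw -10.0 rv [-0.002  0.001  0.   ] shift [  1.3   0.6 165.3] t 11.25
0.046 [189 152  28  16 265] mean [549.8 182.3] rect [552.9 181.6] [41.2 72.1] 4.3 z 0.0462
0.046 [156 160  14   9  80] mean [532.5 282.7] rect [532.7 284.4] [21.9 35.3] 4.3 z 0.0459
0.046 [174 192  49  29 538] mean [430.2 173.7] rect [434.6 180.2] [121.2  52.7] 72.9 z 0.0462
```

>>> apply_moves:
  steps:
    - [0,0,0,1,0.6,20,-1]
    - [0,0,0,1,0.6,50,-1]
    - [0,0,0,1,0.6,85,-1]
    - [0,0,0,1,0.6,115,-1]
    - [0,0,0,1,0.6,140,-1]
    - [0,0,0,1,0.6,155,-1]
    - [0,0,0,1,0.6,165,-1]
    - [0,0,0,1,0.6,165,-1]
    - [0,0,0,1,0.6,165,-1]

```text
time: 12.05
ee_pos: [0.402, 0.2152, 0.0355]
eef_rot: [0.766, 0.643, -0.0, 0.0]
ft_force: [0.5, 0.4, -0.3]
width: 0.0007
grip_force: 0.0
```

```bash
python3 - <<'E'
from h import *
s=r.read_state(); p0=s["ee_pos"][:2]*1000; print(s["ee_pos"],s["ft_force"])
H=np.array([516.2,311.1])
def Rm(a): a=np.radians(a); return np.array([[np.cos(a),-np.sin(a)],[np.sin(a),np.cos(a)]])
ty=Rm(-10)@[1,0]; tx=Rm(-10)@[0,1]
for i,f in enumerate(np.linspace(0,1,18)):
    psi=-29+37*f; d=30-min(1,f*3)*12; p=H+Rm(psi)@[-24-d,-141]
    print(i,round(-np.radians(18*f),3),np.round([tx@(p-p0),ty@(p-p0)],1),p.round(1))
E
```

```text
[0.40196831 0.21518567 0.03549729] [ 0.50129453  0.43818917 -0.31271835]
0 -0.0 [-1.4 -1.1] [400.6 214. ]
1 -0.018 [-5.7  5.4] [406.3 208.7]
2 -0.037 [-9.5 12. ] [412.2 203.7]
3 -0.055 [-13.1  18.9] [418.3 199. ]
4 -0.074 [-16.3  25.8] [424.6 194.6]
5 -0.092 [-19.2  33. ] [431.1 190.6]
6 -0.111 [-21.6  39.5] [437.1 187.1]
7 -0.129 [-23.6  44.7] [441.9 184.1]
8 -0.148 [-25.5  49.9] [446.7 181.4]
9 -0.166 [-27.1  55.3] [451.7 178.9]
10 -0.185 [-28.6  60.7] [456.8 176.5]
11 -0.203 [-29.8  66.1] [461.9 174.4]
12 -0.222 [-30.8  71.6] [467.2 172.4]
13 -0.24 [-31.6  77.2] [472.5 170.6]
14 -0.259 [-32.2  82.7] [477.8 169.1]
15 -0.277 [-32.6  88.3] [483.3 167.7]
16 -0.296 [-32.8  93.9] [488.7 166.6]
17 -0.314 [-32.8  99.5] [494.2 165.6]
```

>>> apply_moves:
  steps:
    - [0,0,-0.018,-5,5,0,-1]
    - [0,0,-0.037,-9.5,12,0,-1]
    - [0,0,-0.055,-13,19,0,-1]
    - [0,0,-0.074,-16,26,0,-1]
    - [0,0,-0.092,-19,33,0,-1]
    - [0,0,-0.111,-21.6,39.5,0,-1]
    - [0,0,-0.129,-23.6,44.7,0,-1]
    - [0,0,-0.148,-25.5,50,0,-1]
    - [0,0,-0.166,-27,55,0,-1]
    - [0,0,-0.185,-28.6,60.5,0,-1]
    - [0,0,-0.203,-29.8,66,0,-1]
    - [0,0,-0.222,-30.8,71.6,0,-1]
    - [0,0,-0.24,-31.6,77,0,-1]
    - [0,0,-0.259,-32.2,82.5,0,-1]
    - [0,0,-0.277,-32.6,88,0,-1]
    - [0,0,-0.296,-32.8,94,0,-1]
    - [0,0,-0.314,-32.8,97,0,-1]
    - [0,0,-0.314,-32.8,97,0,-1]

```text
time: 13.55
ee_pos: [0.4924, 0.1663, 0.0352]
eef_rot: [0.656, 0.755, 0.0, 0.0]
ft_force: [-0.3, 0.0, -1.5]
width: 0.0001
grip_force: 0.0
```

```bash
python3 - <<'E'
from h import *
goto([497,165,35],8)
c=r.camera("wrist"); cv2.imwrite("pics/w4.png",c["pixels"][:,:,::-1])
find(c,.04,.05,.046,[380,60],[600,340],60)
c=r.camera("top")
find(c,.04,.05,.046,[380,60],[600,340],60)
E
```

```text
at [492.4 166.3  35.2] yaw 8.1 rv [ 0.    -0.     0.001] shift [-1.9  4.3  0.2] t 13.55
0.046 [  247     0   109   245 12011] mean [498.4 241.6] rect [501.3 229.8] [ 40.9 119.3] 3.8 z 0.0461
0.046 [  338     0   117   268 13138] mean [549.  247.6] rect [549.1 228.9] [ 42.8 132.4] 7.9 z 0.046
0.046 [327 125  17  16 200] mean [521.  233.6] rect [520.9 233.6] [7.4 7.6] 37.8 z 0.0416
0.046 [241 227  35  12 276] mean [491.4 175.3] rect [491.6 175.5] [18.3  6.5] 8.0 z 0.0451
0.046 [147 157  31  30 365] mean [502.9 283.7] rect [501.4 286.6] [96.1 49.4] 42.2 z 0.0462
```

View pics/w4.png

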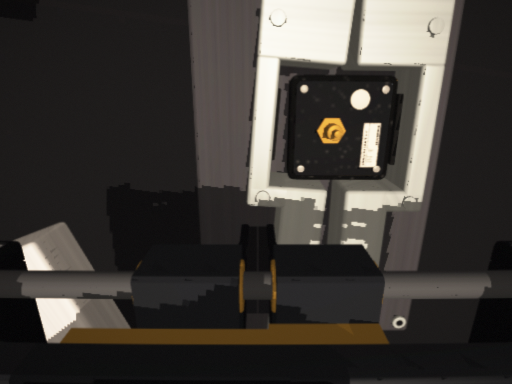

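The wrist view shows the halves nearly shut, with the gap still visible at (335,220). I'll push further.

>>> apply_moves:
  steps:
    - [0,0,0,0,2,0,-1]
    - [0,0,0,0,4,0,-1]
    - [0,0,0,0,6,0,-1]
    - [0,0,0,0,8,0,-1]
    - [0,0,0,0,8,0,-1]
    - [0,0,0,0,8,0,-1]

```text
time: 14.15
ee_pos: [0.4998, 0.1679, 0.0353]
eef_rot: [0.656, 0.755, 0.0, 0.0]
ft_force: [0.4, -0.7, -0.3]
width: 0.0004
grip_force: 0.0
```

>>> apply_moves:
  steps:
    - [0,0,0,0,0.7,0,-1]
    - [0,0,0,0,1.4,0,-1]
    - [0,0,0,0,2,0,-1]
    - [0,0,0,0,2,0,-1]

```text
time: 14.48
ee_pos: [0.5016, 0.168, 0.0352]
eef_rot: [0.656, 0.755, -0.0, 0.0]
ft_force: [-0.7, 0.5, -0.7]
width: 0.0003
grip_force: 0.2
```

```bash
python3 - <<'E'
from h import *
goto([505,165,35],8)
c=r.camera("wrist"); cv2.imwrite("pics/w5.png",c["pixels"][:,:,::-1])
find(c,.04,.05,.046,[380,60],[600,340],60)
E
```

```text
at [501.6 168.   35.2] yaw 8.0 rv [0. 0. 0.] shift [-3.4  2.9  0.2] t 14.4833
0.046 [  241     0    96   245 12410] mean [501.9 241.3] rect [505.8 230.2] [ 41.2 117.6] 7.1 z 0.046
0.046 [  321     0   113   247 12802] mean [549.  249.3] rect [548.2 235.6] [ 42.4 119.1] 7.9 z 0.046
0.046 [309 125  16  16 196] mean [521.3 233.6] rect [521.5 233.7] [7.3 7.3] 10.8 z 0.0416
```

>>> apply_moves:
  steps:
    - [0,0,0,0,0.7,0,-1]
    - [0,0,0,0,1.4,0,-1]
    - [0,0,0,0,2,0,-1]
    - [0,0,0,0,2,0,-1]

```text
time: 14.87
ee_pos: [0.5036, 0.1682, 0.0352]
eef_rot: [0.656, 0.755, -0.0, 0.0]
ft_force: [0.9, -1.1, -0.1]
width: 0.0007
grip_force: 0.2
```

>>> apply_moves:
  steps:
    - [0,0,0,0,0.5,0,-1]
    - [0,0,0,0,1,0,-1]
    - [0,0,0,0,1,0,-1]

```text
time: 15.12
ee_pos: [0.5039, 0.1683, 0.0351]
eef_rot: [0.656, 0.755, -0.001, -0.0]
ft_force: [-4.5, -1.8, 3.0]
width: 0.0004
grip_force: 2.5
```

The half is on its stop (4.5 N reaction). Backing off, lifting, and measuring the hole.

>>> apply_moves:
  steps:
    - [0,0,0,0,-4,0,-1]
    - [0,0,0,0,-10,0,-1]
    - [0,0,0,0,-10,-20,-1]
    - [0,0,0,10,0,-55,-1]
    - [0,0,0,10,20,-90,-1]
    - [0,0,0,10,30,-110,-1]
    - [0,0,0,10,30,-120,-1]
    - [0,0,0,10,30,-120,-1]
    - [0,0,0,10,30,-120,-1]

```text
time: 15.87
ee_pos: [0.532, 0.1823, 0.1544]
eef_rot: [0.656, 0.755, -0.0, 0.0]
ft_force: [-0.8, -0.4, -0.1]
width: 0.0004
grip_force: 0.0
```

```bash
cat > hole.py <<'E'
from h import *
import sys
c=r.camera("wrist"); np.savez("w6",**c); print(r.read_state()["ee_pos"])
find(c,.04,.05,.046,[380,60],[600,340],60)
P=cloud(c); g=cv2.cvtColor(c["pixels"],cv2.COLOR_RGB2GRAY)
# lug-top pixels; hole = enclosed non-top pixels
m=((abs(P[...,2]-.046)<.003)).astype(np.uint8)
cn,h=cv2.findContours(m,cv2.RETR_CCOMP,cv2.CHAIN_APPROX_NONE)
for q,hh in zip(cn,h[0]):
    if hh[3]>=0 and cv2.contourArea(q)>25:
        w=plane(c,q[:,0,:],.046)[:,:2]*1000; (e,rr)=cv2.minEnclosingCircle(w.astype(np.float32)); print("hole",np.round(e,1),round(rr,1),q.mean((0,1)),w.mean(0).round(1))
c["pixels"]=c["pixels"]; cv2.imwrite("pics/w6.png",cv2.resize(c["pixels"][60:310,180:460,::-1],(672,600)))
E
python3 hole.py
```

```text
[0.53159811 0.18204586 0.15375162]
0.046 [  210    11   104   234 10893] mean [528.3 234.7] rect [530.2 222.7] [ 83.6 201.7] 8.0 z 0.046
0.046 [251 122   9   9  63] mean [522.7 233.8] rect [522.9 234. ] [6.9 6.8] 8.0 z 0.0414
hole [530.6 220.2] 78.1 [261.3394683  132.18813906] [529.4 227.7]
hole [517.9 311.6] 10.5 [262.21333333  26.32      ] [517.9 311.8]
```

View pics/w6.png

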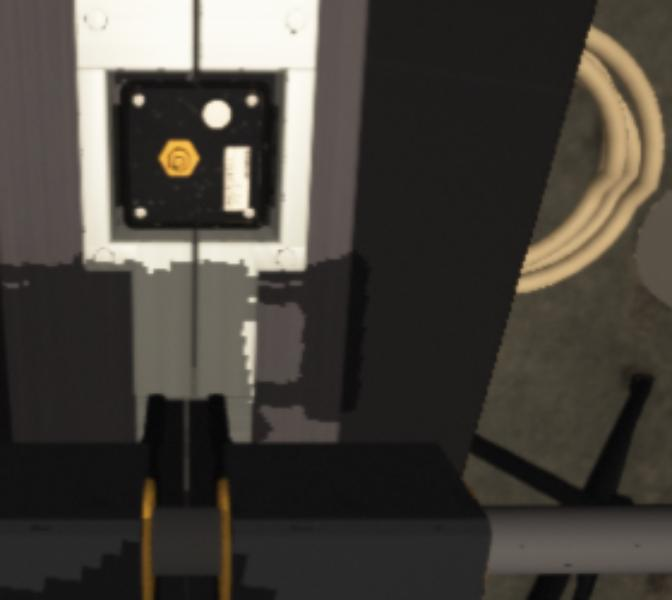

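The view shows the jig closed with a thin parting line; the fingers hide the lug hole. Fetching the pin.

```bash
python3 - <<'E'
from h import *
goto([566,-265,160],8)
E
```

```text
at [531.6 182.  153.8] yaw 8.0 rv [-0.002  0.001  0.001] shift [-447.5  -28.5   -5.8] t 15.9167
```

>>> apply_moves:
  steps:
    - [0,0,0,-15,-1,-5,0.2]
    - [0,0,0,-45,-3,-15,0.2]
    - [0,0,0,-80,-5,-20,0.2]
    - [0,0,0,-115,-7,-20,0.2]
    - [0,0,0,-150,-9,-20,0.2]
    - [0,0,0,-185,-11,-20,0.2]
    - [0,0,0,-220,-14,-20,0.2]
    - [0,0,0,-255,-16,-20,0.2]
    - [0,0,0,-290,-18,-20,0.2]
    - [0,0,0,-325,-20,-20,0.2]
    - [0,0,0,-360,-23,-15,0.2]
    - [0,0,0,-395,-25,-10,0.2]
    - [0,0,0,-425,-27,-6,0.2]
    - [0,0,0,-442,-28,-6,0.2]
    - [0,0,0,-447.5,-28.5,-6,0.2]
    - [0,0,0,-447.5,-28.5,-6,0.2]
    - [0,0,0,-447.5,-28.5,-6,0.2]

```text
time: 17.33
ee_pos: [0.5673, -0.2623, 0.1612]
eef_rot: [0.655, 0.756, 0.0, -0.0]
ft_force: [-0.4, 1.6, 0.1]
width: 0.052
grip_force: 0.0
```

```bash
python3 - <<'E'
from h import *
for n in ("wrist","top"):
    c=r.camera(n); print(n); find(c,.076,.088,.082,[530,-300],[600,-230],15)
    find(c,.035,.044,.04,[500,-330],[640,-210],15)
goto([566,-265,50],8)
E
```

```text
wrist
0.082 [248 190  19  19 289] mean [ 567.7 -265.9] rect [ 567.8 -265.9] [14.9 15.7] 8.1 z 0.082
0.04 [ 214  140   89   87 4044] mean [ 567.7 -264.4] rect [ 568.  -266.6] [67. 66.] 76.5 z 0.0401
top
0.082 [374 160   7   7  34] mean [ 565.9 -263.5] rect [ 565.5 -263.8] [14.  15.5] 48.4 z 0.0813
0.04 [357 153  29  30 529] mean [ 564.8 -262.1] rect [ 566.3 -263.6] [66.7 68.1] 76.5 z 0.0398
at [ 567.6 -262.   161.7] yaw 8.2 rv [ 0.001 -0.     0.004] shift [ -2.7  -2.  111.7] t 17.4333
```

>>> apply_moves:
  steps:
    - [0,0,0,-3,-1,25,0.2]
    - [0,0,0,-3,-1,55,0.2]
    - [0,0,0,-3,-1,85,0.2]
    - [0,0,0,-3,-1,103,0.2]
    - [0,0,0,-3,-1,111,0.2]
    - [0,0,0,-3,-1,111,0.2]
    - [0,0,0,-3,-1,111,-1]
    - [0,0,0,-3,-1,111,-1]
    - [0,0,0,-3,-1,111,-1]
    - [0,0,0,-3,-1,111,-1]
    - [0,0,0,-3,-1,111,-1]
    - [0,0,0,-3,-1,111,-1]
    - [0,0,0,-3,-1,111,-1]
    - [0,0,0,-3,-1,111,-1]
    - [0,0,0,-3,-1,111,-1]
    - [0,0,0,-3,-1,111,-1]
  force: 25

```text
time: 18.77
ee_pos: [0.5667, -0.2679, 0.0506]
eef_rot: [0.656, 0.755, 0.0, 0.0]
ft_force: [-0.6, -0.4, 2.6]
width: 0.0155
grip_force: 25.0
```

```bash
python3 - <<'E'
from h import *
c=r.camera("wrist"); find(c,.076,.088,.082,[530,-300],[600,-230],15)
goto([540,175,170],8)
E
```

```text
0.082 [ 219  245   78   26 1214] mean [ 565.7 -261.5] rect [ 566.  -261.9] [36.6 13.5] 8.0 z 0.0818
at [ 566.7 -267.8   50.5] yaw 8.0 rv [0. 0. 0.] shift [ 442.2   35.4 -119.6] t 18.8167
```

>>> apply_moves:
  steps:
    - [0,0,0,0,0,-10,-1]
    - [0,0,0,0,0,-35,-1]
    - [0,0,0,0,0,-65,-1]
    - [0,0,0,20,1,-95,-1]
    - [0,0,0,50,4,-115,-1]
    - [0,0,0,85,7,-120,-1]
    - [0,0,0,120,10,-120,-1]
    - [0,0,0,155,12,-120,-1]
    - [0,0,0,190,15,-120,-1]
    - [0,0,0,225,18,-120,-1]
    - [0,0,0,260,21,-120,-1]
    - [0,0,0,295,24,-120,-1]
    - [0,0,0,330,27,-120,-1]
    - [0,0,0,365,30,-120,-1]
    - [0,0,0,400,32,-120,-1]
    - [0,0,0,425,34,-120,-1]
    - [0,0,0,438,35,-120,-1]
    - [0,0,0,442,35,-120,-1]
    - [0,0,0,442,35,-120,-1]
    - [0,0,0,442,35,-120,-1]

```text
time: 20.48
ee_pos: [0.5396, 0.1736, 0.1702]
eef_rot: [0.656, 0.755, -0.0, 0.0]
ft_force: [-0.8, -0.9, -0.4]
width: 0.015
grip_force: 25.0
```

>>> apply_moves:
  steps:
    - [0,0,0,0,0,0,-1]
    - [0,0,0,0,0,0,-1]

```text
time: 20.65
ee_pos: [0.5399, 0.1732, 0.1702]
eef_rot: [0.657, 0.754, -0.0, 0.0]
ft_force: [0.2, 0.2, -0.7]
width: 0.0155
grip_force: 25.0
```

```bash
python3 hole.py
```

```text
[0.53981091 0.17342658 0.17018924]
0.046 [  204     3    99   224 10063] mean [528.3 233.7] rect [530.2 223.2] [ 83.8 199. ] 8.1 z 0.046
0.046 [243 109   9   9  61] mean [522.7 233.6] rect [522.4 233.6] [7.2 7. ] 7.9 z 0.0417
```

View pics/w6.png

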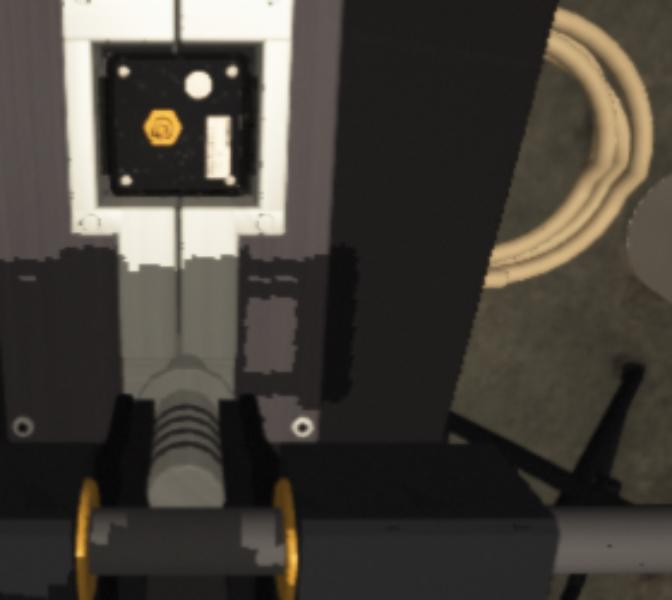

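The pin in the hand hides the hole (pin top at about (187,487) in the crop). Sidestepping to see it.

>>> apply_moves:
  steps:
    - [0,0,0,8,-15,0,-1]
    - [0,0,0,20,-40,0,-1]
    - [0,0,0,30,-55,0,-1]
    - [0,0,0,30,-55,0,-1]
    - [0,0,0,30,-55,0,-1]
    - [0,0,0,30,-55,0,-1]

```text
time: 21.2
ee_pos: [0.4816, 0.1959, 0.1704]
eef_rot: [0.656, 0.754, 0.0, 0.0]
ft_force: [0.5, -0.4, -1.2]
width: 0.0155
grip_force: 25.0
```

```bash
python3 hole.py; python3 - <<'E'
from h import *
c=dict(np.load("w6.npz")); s=r.read_state(); z=s["ee_pos"][2]+.0315
P=cloud(c); m=((abs(P[...,2]-z)<.002)).astype(np.uint8); m[:,:235]=0; m[:,285:]=0
v,u=np.where(m); q=plane(c,np.c_[u,v],z)[:,:2]*1000; print(len(u),u.min(),u.max(),v.min(),v.max(),q.min(0),q.max(0))
# near rim row of flange: z=TCP-6.5 ; tool-x offset of pin: upper edge (max y) of pin top
print("pin top c",plane(c,[[257.9,263]],z)*1000,"tcp",s["ee_pos"])
E
```

```text
[0.48171011 0.19590447 0.17025972]
0.046 [ 267   43   97  207 9252] mean [528.1 233.6] rect [529.3 225.5] [ 83.6 195. ] 8.2 z 0.046
hole [538.7 158.3] 10.4 [308.  222.5] [538.7 158.4]
hole [536.  177.9] 10.5 [309.025 204.   ] [536. 178.]
hole [527.7 232.5] 44.7 [311.80519481 145.85064935] [527.8 234.3]
hole [521.4 282.6] 7.6 [315.02777778  92.        ] [521.5 282.6]
hole [518.8 311. ] 10.5 [318.56716418  57.2238806 ] [519.  311.2]
576 235 284 251 270 [469.995378   194.11155154] [493.4250083  206.62198019]
pin top c [[481.55942606 198.9185577  201.75972314]] tcp [0.48171011 0.19590447 0.17025972]
```

View pics/w6.png

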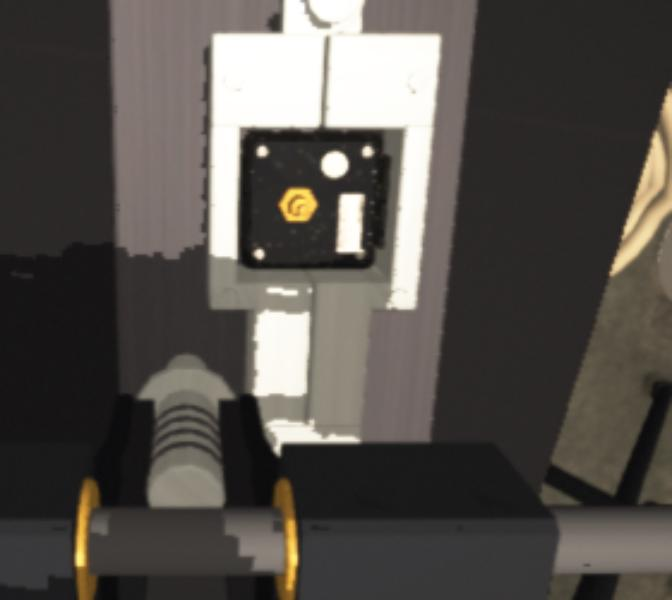

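The parting line is shut, but the lug is still behind the hand. Moving towards −y will bring the hole up the picture. I've now used all ten pictures, so I continue by numbers only.

>>> apply_moves:
  steps:
    - [0,0,0,-15,0,0,-1]
    - [0,0,0,-45,0,0,-1]
    - [0,0,0,-70,0,0,-1]
    - [0,0,0,-80,0,0,-1]
    - [0,0,0,-80,0,0,-1]
    - [0,0,0,-80,0,0,-1]
    - [0,0,0,-80,0,0,-1]
    - [0,0,0,-80,0,0,-1]

```text
time: 21.92
ee_pos: [0.4918, 0.1191, 0.1703]
eef_rot: [0.655, 0.755, 0.0, -0.0]
ft_force: [-0.7, 0.6, -1.0]
width: 0.0149
grip_force: 25.0
```

```bash
python3 hole.py; python3 - <<'E'
from h import *
c=dict(np.load("w6.npz")); s=r.read_state(); z=s["ee_pos"][2]+.0315
P=cloud(c)
# flange top of held pin: plane z = tcp - 6.5mm ; its far (max y) rim
for dz in (-.0065,.0315):
    m=(abs(P[...,2]-z+.0315-dz)<.002); m[:230]=0
    v,u=np.where(m)
    if len(u): q=plane(c,np.c_[u,v],s["ee_pos"][2]+dz)[:,:2]*1000; print(dz,len(u),u.min(),u.max(),v.min(),v.max(),q.min(0),q.max(0))
# dark disc (hole) near predicted pixel by intensity
g=cv2.cvtColor(c["pixels"],cv2.COLOR_RGB2GRAY)
q=P[...,:2]*1000; near=(np.hypot(q[...,0]-543.5,q[...,1]-123.5)<14)&(P[...,2]<.05)&(P[...,2]>-.01)
v,u=np.where(near); print(len(u),u.min() if len(u) else 0,v.min() if len(v) else 0, "z pct",np.percentile(P[near][:,2],[5,20,50,80]) if len(u) else 0)
E
```

```text
[0.49180854 0.11895969 0.17032063]
0.046 [  269     0   103   205 10028] mean [533.4 197.6] rect [534.2 190. ] [ 83.6 178.6] 7.8 z 0.046
0.046 [305  55  10  10  70] mean [521.4 232. ] rect [521.6 232.1] [7.1 7.4] 38.3 z 0.042
hole [543.8 122.3] 7.8 [310.9 183.5] [543.9 122.5]
hole [530.5 212.4] 60.1 [316.62623762  74.0519802 ] [529.9 219.9]
-0.0065 2 245 270 230 230 [484.31881943 120.51560202] [499.07048359 122.61271577]
0.0315 700 219 296 249 270 [472.59802928 117.23036781] [508.74116909 132.01395399]
629 297 169 z pct [0.0174978  0.03967188 0.04576015 0.04655669]
```

```bash
python3 - <<'E'
from h import *
c=dict(np.load("w6.npz")); s=r.read_state(); t=s["ee_pos"]; q=R.from_quat(s["eef_rot"])
P=cloud(c); L=q.inv().apply((P.reshape(-1,3)-t)).reshape(P.shape)*1000  # tool frame
z=-31.5
m=(abs(L[...,2]-z)<1.5)&(abs(L[...,1])<9)&(abs(L[...,0])<20)
v,u=np.where(m); l=L[m]; print("top disc",len(u),u.min(),u.max(),v.min(),v.max(),"x",l[:,0].min(),l[:,0].max(),"y",l[:,1].min(),l[:,1].max(),"z",np.median(l[:,2]))
for col in range(248,270,3):
    k=np.where(m[:,col])[0]
    if len(k): print(col,k.min(),k.max(),L[k.min(),col].round(1),L[k.max(),col].round(1))
# flange: +-13
m=(abs(L[...,2]-6.5)<2.5)&(abs(L[...,1])<16)&(abs(L[...,0])<25)
v,u=np.where(m); l=L[m]; print("flange",len(u)); 
if len(u): print(u.min(),u.max(),v.min(),v.max(),l.min(0),l.max(0))
m=(L[...,2]>10)&(L[...,2]<42)&(abs(L[...,1])<12)&(abs(L[...,0])<25); print("shank",m.sum())
# cylinder grip front surface: max tool x at heights
for zz in range(-28,4,4):
    m=(abs(L[...,2]-zz)<1.5)&(abs(L[...,1])<3)&(abs(L[...,0])<20)
    if m.sum(): print(zz,m.sum(),L[m][:,0].max().round(1),np.median(L[m][:,0]).round(1))
p=np.array([543.8,122.3,170])/1000; print(q.inv().apply(p-t)*1000)
E
```

```text
top disc 500 238 276 251 270 x -1.3971896008698261 9.0256474162053 y -8.984724753049962 8.981633835691527 z -31.402411141342164
248 254 270 [  7.2  -4.4 -30.1] [ -0.6  -4.4 -31.6]
251 253 270 [  8.   -2.9 -30.6] [ -0.7  -3.  -31.5]
254 252 270 [  8.4  -1.5 -30.3] [  0.   -1.5 -32.6]
257 253 270 [  8.2  -0.1 -30.9] [ -0.9  -0.1 -31.2]
260 253 270 [  7.8   1.4 -30.1] [ -0.6   1.4 -31.7]
263 254 270 [  7.6   2.8 -30.7] [ -1.1   2.8 -30.9]
266 255 270 [  7.4   4.2 -31.3] [ -0.5   4.3 -31.8]
269 257 270 [  6.2   5.7 -31.1] [ -0.2   5.7 -32.3]
flange 417
237 277 212 230 [  2.44384376 -12.00243314   4.01334352] [13.5521468  11.90393402  8.99869319]
shank 53
-28 35 9.0 8.2
-24 45 9.3 8.4
-20 32 9.6 8.2
-16 20 9.0 8.6
-12 35 9.6 8.5
-8 26 8.8 8.3
-4 17 8.8 8.3
0 25 8.6 8.2
[-4.04658423 51.94121126  0.32952719]
```

>>> apply_moves:
  steps:
    - [0,0,0,-1,12,0,-1]
    - [0,0,0,-3,32,15,-1]
    - [0,0,0,-4.5,46,40,-1]
    - [0,0,0,-4.5,52,60,-1]
    - [0,0,0,-4.5,52,73,-1]
    - [0,0,0,-4.5,52,78,-1]
    - [0,0,0,-4.5,52,78,-1]
    - [0,0,0,-4.5,52,78,-1]
    - [0,0,0,-4.5,52,78,-1]

```text
time: 22.72
ee_pos: [0.5445, 0.1208, 0.0936]
eef_rot: [0.656, 0.755, 0.001, 0.001]
ft_force: [0.1, -1.0, -0.6]
width: 0.0148
grip_force: 25.0
```

```bash
cat > chk.py <<'E'
from h import *
c=r.camera("wrist"); s=r.read_state(); t=s["ee_pos"]; q=R.from_quat(s["eef_rot"])
P=cloud(c); L=q.inv().apply((P.reshape(-1,3)-t)).reshape(P.shape)*1000
m=(L[...,2]>-28)&(L[...,2]<2)&(abs(L[...,1])<2)&(abs(L[...,0])<20); print("pin x",np.median(L[m][:,0])-7.85)
m=(abs(L[...,2]-5.5)<2.5)&(abs(L[...,1])<2)&(abs(L[...,0])<25); print("flange x",L[m][:,0].max()-13 if m.any() else None)
print("lug hole in tool",q.inv().apply(np.array([.5438,.1223,.046])-t)*1000,t,s["ft_force"])
find(c,.04,.05,.046,[480,100],[600,340],300)
# lug/bar top points in tool frame
m=(abs(P[...,2]-.046)<.002); m[230:]=0
# bars -24..24 between y=-78..-26 jig : side edges
j=m&(P[...,1]>.15)&(P[...,1]<.19)
l=L[j]; print("bar edges y",np.percentile(l[:,1],[.5,99.5]),"mid",np.percentile(l[:,1],[.5,99.5]).mean())
E
python3 chk.py
```

```text
pin x 0.6838013791924595
flange x 0.6186446917424018
lug hole in tool [ 1.80780185 -0.64076185 47.60124134] [0.54458771 0.12060969 0.09360335] [ 0.61002979  0.14625108 -1.42173731]
0.046 [  187     0   139   231 13005] mean [535.4 182.3] rect [536.2 178.8] [ 83.4 150.8] 8.3 z 0.046
bar edges y [-36.83716117  23.20169555] mid -6.817732812484756
```

>>> apply_moves:
  steps:
    - [0,0,0,1.1,-0.6,0,-1]
    - [0,0,0,1.1,-0.6,2,-1]
    - [0,0,0,1.1,-0.6,4,-1]
    - [0,0,0,1.1,-0.6,6,-1]
    - [0,0,0,1.1,-0.6,8,-1]
    - [0,0,0,1.1,-0.6,10,-1]
    - [0,0,0,1.1,-0.6,11,-1]
    - [0,0,0,1.1,-0.6,11,-1]

```text
time: 23.43
ee_pos: [0.5432, 0.1214, 0.0809]
eef_rot: [0.656, 0.755, -0.0, -0.0]
ft_force: [-0.4, 0.3, -1.9]
width: 0.0153
grip_force: 25.0
```

The tip is 5 mm into the upper hole with no contact force. Continuing down.

>>> apply_moves:
  steps:
    - [0,0,0,0,0,2,-1]
    - [0,0,0,0,0,4,-1]
    - [0,0,0,0,0,6,-1]
    - [0,0,0,0,0,8,-1]
    - [0,0,0,0,0,10,-1]
    - [0,0,0,0,0,12,-1]
    - [0,0,0,0,0,14,-1]
    - [0,0,0,0,0,16,-1]
    - [0,0,0,0,0,16,-1]

```text
time: 24.18
ee_pos: [0.5432, 0.1213, 0.0648]
eef_rot: [0.656, 0.755, -0.0, -0.0]
ft_force: [-0.3, 0.9, -1.0]
width: 0.0153
grip_force: 25.0
```

>>> apply_moves:
  steps:
    - [0,0,0,0,0,2,-1]
    - [0,0,0,0,0,4,-1]
    - [0,0,0,0,0,6,-1]
    - [0,0,0,0,0,7.5,-1]
    - [0,0,0,0,0,8,-1]
    - [0,0,0,0,0,8,-1]

```text
time: 24.68
ee_pos: [0.5433, 0.1214, 0.0571]
eef_rot: [0.656, 0.755, -0.0, -0.0]
ft_force: [-0.6, 0.4, -0.6]
width: 0.0153
grip_force: 25.0
```

>>> apply_moves:
  steps:
    - [0,0,0,0,0,0.5,-1]
    - [0,0,0,0,0,1,-1]
    - [0,0,0,0,0,1.2,-1]
    - [0,0,0,0,0,1.2,-1]

```text
time: 25.02
ee_pos: [0.5435, 0.1215, 0.0564]
eef_rot: [0.656, 0.755, 0.0, 0.0]
ft_force: [-1.8, -1.1, 4.8]
width: 0.0153
grip_force: 25.0
```

The pin is seated on the lug (4.8 N upward). Releasing, rising and moving over the squeeze spot.

>>> apply_moves:
  steps:
    - [0,0,0,0,0,0,-0.3]
    - [0,0,0,0,0,0,0.3]
    - [0,0,0,0,0,0,1]
    - [0,0,0,0,0,0,1]
    - [0,0,0,0,0,0,1]
    - [0,0,0,0,0,0,1]
    - [0,0,0,0,0,-15,1]
    - [0,0,0,0,0,-40,1]
    - [0,0,0,0,0,-65,1]
    - [0,0,0,20,0,-75,1]
    - [0,0,0,40,0,-75,1]
    - [0,0,0,48,0,-75,1]
    - [0,0,0,48,0,-75,1]
    - [0,0,0,48,0,-75,1]
    - [0,0,0,48,0,-75,1]

```text
time: 26.27
ee_pos: [0.5368, 0.1676, 0.1306]
eef_rot: [0.656, 0.754, -0.001, 0.0]
ft_force: [1.0, -0.9, 0.1]
width: 0.0868
grip_force: 0.0
```

```bash
python3 - <<'E'
from h import *
goto([536.8,169.8,21],8)
c=r.camera("top"); find(c,.075,.1,.088,[500,90],[590,160],8)
c=r.camera("wrist"); find(c,.04,.05,.046,[480,100],[600,340],300); find(c,.083,.095,.088,[500,90],[590,160],8)
E
```

```text
at [536.8 167.6 130.6] yaw 8.0 rv [-0.001  0.001 -0.001] shift [  2.2   0.4 109.6] t 26.2667
0.046 [  201     0   115   264 14750] mean [529.6 225.2] rect [532.6 205.1] [ 83.6 210.2] 8.1 z 0.046
0.088 [248 256  21  15 264] mean [543.1 125.5] rect [543.3 126.2] [15.1 12. ] 7.9 z 0.0877
```

>>> apply_moves:
  steps:
    - [0,0,0,2.5,0.7,20,1]
    - [0,0,0,2.5,0.7,50,1]
    - [0,0,0,2.5,0.7,75,1]
    - [0,0,0,2.5,0.7,95,1]
    - [0,0,0,2.5,0.7,105,1]
    - [0,0,0,2.5,0.7,109,1]
    - [0,0,0,2.5,0.7,109,1]
    - [0,0,0,2.5,0.7,109,-1]
    - [0,0,0,2.5,0.7,109,-1]
    - [0,0,0,2.5,0.7,109,-1]
    - [0,0,0,2.5,0.7,109,-1]
    - [0,0,0,2.5,0.7,109,-1]
    - [0,0,0,2.5,0.7,109,-1]
    - [0,0,0,2.5,0.7,109,-1]
    - [0,0,0,2.5,0.7,109,-1]
    - [0,0,0,2.5,0.7,109,-1]
    - [0,0,0,2.5,0.7,109,-1]
  force: 30

```text
time: 27.78
ee_pos: [0.537, 0.1715, 0.0221]
eef_rot: [0.656, 0.755, -0.0, 0.0]
ft_force: [-1.5, 0.4, 2.9]
width: 0.0478
grip_force: 30.0
```

>>> apply_moves:
  steps:
    - [0,0,0,0,0,0,-1]
    - [0,0,0,0,0,0,-1]
    - [0,0,0,0,0,0,-1]
    - [0,0,0,0,0,0,-1]

```text
time: 28.12
ee_pos: [0.537, 0.1716, 0.0221]
eef_rot: [0.656, 0.755, -0.0, 0.0]
ft_force: [-2.3, -2.1, 4.8]
width: 0.0474
grip_force: 30.0
```

```bash
python3 - <<'E'
from h import *
c=r.camera("wrist"); find(c,.04,.05,.046,[480,100],[600,340],300); find(c,.083,.095,.088,[500,90],[590,160],8)
c=r.camera("top"); find(c,.08,.1,.09,[370,-400],[450,-270],40)
s=r.read_state(); print(s["ee_pos"],s["width"],s["grip_force"],s["ft_force"])
E
```

```text
0.046 [  154     0   103   271 14620] mean [504.9 234.6] rect [508.4 223.4] [ 41.1 122. ] 8.0 z 0.046
0.046 [  259     0   104   271 14533] mean [550.6 241. ] rect [550.3 229.3] [ 40.9 122. ] 8.1 z 0.046
0.046 [ 213  300   89   29 2460] mean [541.6 139.1] rect [541.5 138.8] [47.  18.4] 8.0 z 0.0461
0.09 [396 221  18  11 188] mean [ 410.  -327.1] rect [ 409.7 -327. ] [24.  42.6] 4.3 z 0.0893
[0.53697639 0.17156136 0.02214078] 0.04734502115428075 29.99971296172589 [-2.34235314 -1.91708095  5.58910892]
```

Both bars are squeezed at 30 N with an opening of about 48 mm, and the block is still home. Handing in.

```bash
python3 -c "
from bench import r
print(r.close_job())"
```

```text
the job is handed in; nothing more can be done
None
```

I handed the job in at about 28 s with every step carried out: block in its own slot, jig shut, pin seated through both lugs, and the halves held squeezed at 30 N. The hand-in returned no verdict, and the hand hid the pin from the camera at the end (last seen seated just before the squeeze).

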